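# Set the kick leg of the hearth screen and hold the screen upright

## Robot

A 6-joint arm with a two-finger parallel gripper is mounted at the origin on a cart in front of the work surface, level with it; the furniture and walls round the work are solid. World frame = base frame: x ahead of the robot, y to its left, z up, the work surface at z = 0. Lengths are in m, angles in rad, forces in N, time in s.
With the tool pointing down it reaches from about 0.375 to 0.975 m from the base axis. Payload 3.8 kg.
Tool frame: the origin (TCP) lies on the centre line of the jaws, within the pads' length; the fingertips stand 14 mm ahead of it and the grasp point (between the pads) lies 5 mm behind it; z points along the fingers, y is the line along which they close (so a half turn about z gives the same grasp; the last joint's range is limited). The gripper opens to 85 mm and grips with 20 to 120 N. Pads are 22 mm wide; open, the fingers measure 114 mm over their backs; the gripper's body (76 mm by 85 mm) begins 54 mm behind the grasp point. The pads swing forward as they close: fully open they stand 13 mm farther back than shut.
Start: joints at [-1.359, 0.264, 1.604, -0, 1.274, -0.037], TCP at [0.166, -0.654, 0.245] pointing down, gripper open.
Joint ranges: [-2.63, 2.63], [-0.94, 2.18], [0.31, 2.57], [-1.31, 4.45], [0, 2.66], [-2.55, 2.55]. Speed limits (rad/s): [2.57, 2.57, 3.14, 3.14, 3.14, 3.14].

## Interface

Orientations are given as a rotation vector (axis times angle).
In Python, from workcell import bot, eyes, spot_in gives the robot as it stands.
- The arm moves only by the tool carry_out, never from a script. Its argument "series" is text: rows parted by semicolons, each of 4 numbers parted by spaces: the shift along the world's x, y, z in m, then the turn about the world's z in degrees. In form: tx ty tz roll; .... A call has 1 to 20 rows; each row shifts and turns the commanded pose from where the row before left it; what a row does not reach is not made up. A row lasts 1/8 s, in which the tool goes at most 62.5 mm and 10.7 degrees, less where a joint would pass 70% of its speed; a pose out of reach is approached as far as the arm can. A call is refused whole if a number of a shift passes 0.0625 or a number of a turn 10.7, either way. A call with a gripper value outside its range is refused whole. "jaw" is the gripper command: -1 is shut, 1 is fully open, values between are in proportion, set as the call begins (left out, the last holds). The fingers move at their own pace and stop on an object; "grip_force" is the grip in N (left out, the last holds). Time passes only in rows, so rows that do not move let the fingers close. It gives the time, the measured TCP pose, the force, the opening and the grip force at its end, in the units of the state.
- bot.read_state(): the state, without advancing time (a new reading comes with each control period).
- eyes.read_camera(name): name is "side" or "top"; returns (picture, depth): 384x512x3 uint8, blue, green, red; 384x512 float32, m along the optical axis (not along the pixel's ray), 0 where there is no reading.
- eyes.get_calibration(name): a dict with "K" (3x3 intrinsics, pixels), "distortion" ([k1, k2, p1, p2, k3] as OpenCV has them; the pictures are not rectified), "position" and "rotation" of the camera in the world. Camera axes: x right, y down, z forward; pixel columns grow to the right and rows downward; lengths in m; the calibration is good to about 2 mm. A picture is of the moment at which its call begins. get_calibration takes no time and is no camera call.
- bot.finish_job(): hands the job in; it is judged then, once.
Trained networks look in the newest picture that a camera, given by its name, has taken for a name from the list of things; names that differ only in an ending like _2 or _b are one class to them, and where a whole thing is asked for, a point or a joint stands for the part that bears it (a point fixed in the world has none). Each returns a list of dicts, best first, with "score" (0 to 1); they miss things now and then, are a little off and sometimes report something else, mostly with a low value. They report only what shows in the picture. A call takes as long as a camera call.
- spot_in(camera, target): "rect" ([centre column, centre row, width, height] in pixels, round what is visible of it).
The state is a dict: "time": time; "q": joint angles; "joint_vel": joint speeds; "joint_torque": joint torques, N m; "tool_pos": TCP position; "tcp_rot": TCP orientation; "wrist_force": force on the tool from outside, world axes, zero at the start; "torque": the same for the moment, N m; "width": opening from 0.0 (shut) to 1.0 (fully open); "grip_force": force on a finger pad.
Only numpy, scipy, OpenCV 4.12 (cv2) and the standard library are available. Lean on these libraries where they do the work, as an engineer would, in place of code of your own. Each camera call takes 0.05 s, during which the arm holds its last target. There are 200 camera calls.

## Task

The folding hearth screen is parked, leaning back on its rest arms. While it still leans back, flip its kick leg from the folded position down over centre until it snaps against its lower stop, so that the screen cannot fall forward on the work. Then swing the screen up by its wooden handle and finish while still holding it by the handle, dead upright and at rest, with the leg's foot clear of the bar below it, so that I can tighten the wing nuts; do not let go, and leave the jar, the dish and the loupe where they stand.

Things in the scene. Friction and masses are not known exactly. Their poses are not given: they have to be found in the camera images.
- hinge_line (a point): Middle of the screen's pivot line, 32 mm above the bench, on a heavy steel foot (6 mm flat bar, 236 mm wide, from 118 mm in front to 92 mm behind this point) that cannot shift. Axes: z up, y along the pivot line, x level, from the front of the screen (the side with the leg, facing roughly to the robot's right) to the rear.
- screen (a joint): Lean, rad: 0 = upright, negative = back, to +x of hinge_line (-0.36 = parked on the rest arms), positive = forward. A steel frame 198 mm wide round a stiff white board, top edge 208 mm from the pivot line, about 1 kg; it turns freely and tips over when let go near upright. With the leg down it would come to rest leaning forward on the leg's foot at about +0.14.
- handle_grip (a point): Middle of the wooden grip of the carrying handle on top of the screen, on the screen's centre line 236 mm from the pivot line. The grip is a round bar 17 mm thick and 84 mm long, parallel to the pivot line (y of its frame); its z points up along the screen. 22 mm of free room between grip and screen.
- leg (a joint): Swing of the kick leg, rad: 0 = folded on its upper stop, across the front of the screen, 38 degrees above the screen's -y direction (right as one faces the front); 2.37 = down on its lower stop, 8 degrees past straight down. A sprung strut holds it at either stop; dead centre is at 1.19, beyond it snaps down by itself. Pushing it over near its end takes 3 to 8 N.
- leg_pivot (a point): On the leg's swing axis, on the bracket on the screen's front (24 mm in front of its mid plane, 40 mm to +y of its middle, 105 mm from the pivot line). The leg swings about x of this frame by the right-hand rule; x points to the rear, leaned 12 degrees. The leg is a straight steel rod 9 mm thick that starts 15 mm in front of this point on the axis (hub 22 mm across) and ends at leg_end.
- leg_end (a point): Centre of the round end of the leg's rubber foot (16 mm thick, 28 mm long), 126 mm from the hub; it moves with the leg. When folded the foot is some 35 to 45 mm in front of the screen.
- paste_jar: Bystander: white jar with a blue lid, 68 mm across, 90 mm tall, origin under its centre.
- flux_dish: Bystander: shallow patterned dish, 109 mm across, 22 mm tall, origin under its centre.
- loupe: Bystander: small black eye loupe, a cup 30 mm across, 26 mm tall, origin under its centre.

How it is judged:
By the outcome, as a careful person would: the job done as asked, in the order asked, and still so for the second after the job is handed in, while the arm keeps its last pose, push and grip.
It also fails if it takes over 48 s, if anything falls off the work surface, if the arm or the gripper's body presses on something with over 40 N, if the wrist force passes 120 N, or if a joint passes its speed limit or range.

## Working session

There is one attempt and no reset: what is moved stays moved. The work goes in short steps, Python scripts to look and compute and a tool call to move; the robot and the scene stay as the last step left them, time stands still between calls to the robot, and variables do not carry over. Pictures are saved under pics/ and viewed, at most 10 in all, crops included, and the job is handed in when it is done.

Besides the shell and the picture viewer there is one more tool, called after "Emit:" by a JSON object that holds its "method" and its "body". carry_out: Moves the arm, as the interface text tells. Its arguments: {"type":"object","properties":{"series":{"type":"string"},"jaw":{"type":"number"},"grip_force":{"type":"number"}},"required":["series"]}

```bash
mkdir -p pics; cat > h.py <<'E'
import numpy as np, cv2
from workcell import bot, eyes, spot_in
def cal(n):
    c=eyes.get_calibration(n); R=np.array(c["rotation"],float)
    if R.shape!=(3,3): R=cv2.Rodrigues(R)[0]
    return np.array(c["K"],float),np.array(c["distortion"],float),np.array(c["position"],float),R
def pts(n,uv,d):
    K,D,p,R=cal(n); uv=np.array(uv,float).reshape(-1,1,2)
    xy=cv2.undistortPoints(uv,K,D)[:,0]; d=np.array(d).reshape(-1,1)
    return (np.c_[xy,np.ones(len(xy))]*d)@R.T+p
def proj(n,P):
    K,D,p,R=cal(n); rv=cv2.Rodrigues(R.T)[0]
    return cv2.projectPoints(np.array(P,float).reshape(-1,1,3),rv,-R.T@p,K,D)[0][:,0]
def cloud(n,depth):
    h,w=depth.shape; v,u=np.mgrid[:h,:w]
    return pts(n,np.stack([u,v],-1).reshape(-1,2),depth.reshape(-1)).reshape(h,w,3)
E
python3 - <<'E'
from h import *
ims=[]
for n in("side","top"):
    im,d=eyes.read_camera(n); cv2.imwrite(f"pics/{n}0.png",im); np.save(f"{n}0.npy",d)
    print(n,eyes.get_calibration(n)["position"],eyes.get_calibration(n)["rotation"])
    for t in("handle_grip","leg_pivot","leg_end","screen","paste_jar","flux_dish","loupe"):
        print(n,t,[(np.round(r["rect"]),round(r["score"],2)) for r in spot_in(n,t)[:2]])
print(bot.read_state())
E
```

```text
side [ 0.34807179 -1.01364564  0.62603484] [-2.00922758  0.1433666  -0.1193447 ]
side handle_grip [(array([262., 151.,  29.,  18.]), 0.58), (array([266., 188.,  68.,  90.]), 0.29)]
side leg_pivot [(array([272., 182.,  36.,  48.]), 0.85)]
side leg_end []
side screen []
side paste_jar [(array([229., 276.,  26.,  40.]), 0.62), (array([282., 303.,  46.,  33.]), 0.56)]
side flux_dish [(array([281., 303.,  46.,  36.]), 0.7)]
side loupe []
top [ 0.41304437 -0.02956789  1.34325704] [-2.1900822   2.16753656 -0.08241092]
top handle_grip [(array([225., 176.,  25.,  41.]), 0.64), (array([199., 181.,  16.,  40.]), 0.57)]
top leg_pivot [(array([225., 176.,  26.,  43.]), 0.61), (array([222., 172.,  19.,  36.]), 0.46)]
top leg_end []
top screen [(array([214., 180.,  52.,  62.]), 0.97), (array([225., 177.,  26.,  42.]), 0.72)]
top paste_jar [(array([312., 228.,  17.,  20.]), 0.64)]
top flux_dish [(array([334., 195.,  32.,  34.]), 0.58)]
top loupe []
{'time': 0.8, 'q': array([-1.35888563e+00,  2.63837395e-01,  1.60396174e+00, -2.12327181e-05,
        1.27365467e+00, -3.69253628e-02]), 'joint_vel': array([ 0.00062906, -0.00085177,  0.00197771, -0.00019312, -0.00122556,
       -0.00292453]), 'joint_torque': array([-2.02459065e-03, -5.14983201e+01, -3.67694950e+01, -1.79323520e-04,
        6.30097402e-04,  1.83488638e-06]), 'tool_pos': array([ 0.16621755, -0.65424486,  0.24534265]), 'tcp_rot': array([ 3.11716810e+00,  3.89855421e-01, -1.27107877e-05]), 'wrist_force': array([-1.10427812,  0.29171317,  0.25055777]), 'torque': array([-0.03221128,  0.00892797,  0.03725973]), 'grip_force': 0.0, 'width': 1.0006189514494173}
```

View pics/side0.png

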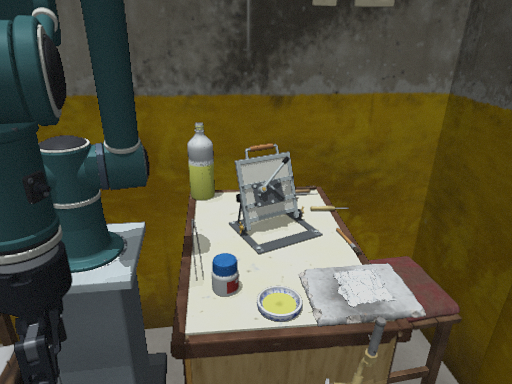

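View pics/top0.png

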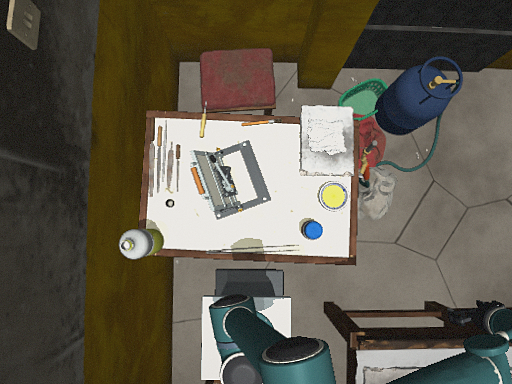

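The side view shows the screen at about (268,188) with its orange handle at (262,148), and the leg running from its hub near (264,190) up to its foot at (284,161). The top view shows the U-shaped foot spanning about (195-270, 140-217), the handle at (197,180), the jar at (312,229), the dish at (333,195) and the loupe at (170,203).

```bash
python3 - <<'E'
from h import *
a=cv2.imread("pics/side0.png")[135:255,220:330]; b=cv2.imread("pics/top0.png")[130:225,180:280]
a=cv2.resize(a,(400,436),interpolation=2); b=cv2.resize(b,(400,380),interpolation=2)
o=np.zeros((440,800,3),np.uint8); o[:436,:400]=a;o[:380,400:]=b
cv2.imwrite("pics/c0.png",o)
for n in("side","top"):
    d=np.load(n+"0.npy"); im=cv2.imread(f"pics/{n}0.png"); C=cloud(n,d)
    hsv=cv2.cvtColor(im,cv2.COLOR_BGR2HSV)
    x0,x1,y0,y1=(240,285,138,158) if n=="side" else (188,205,160,200)
    m=np.zeros(d.shape,bool); m[y0:y1,x0:x1]=True
    m&=(hsv[...,0]<18)&(hsv[...,1]>120)&(d>0)&(C[...,2]>0.15)&(C[...,2]<0.35)
    P=C[m]; c=P.mean(0); w,V=np.linalg.eigh(np.cov(P.T)); print(n,"handle",len(P),c.round(4),V[:,2].round(3),np.ptp(P@V[:,2]).round(3))
    # steel foot pixels & board
    print("bench z",np.median(C[...,2][(np.abs(C[...,2])<.03)&(d>0)]))
    np.save(n+"C.npy",C)
T=np.load("topC.npy"); 
for name,(u,v) in dict(loupe=(170,203),jar=(312,229),dish=(333,195)).items(): print(name,T[v,u].round(3))
S=np.load("sideC.npy")
for uv in[(284,161),(276,172),(264,189),(262,148),(250,165),(290,215)]: print(uv,S[uv[1],uv[0]].round(3))
E
```

```text
side handle 103 [0.5414 0.1455 0.2534] [-0.275 -0.928  0.25 ] 0.336
bench z 0.000688885622315949
top handle 135 [0.5373 0.1421 0.2576] [-0.936 -0.352  0.017] 0.087
bench z 0.0007886053860256537
loupe [0.481 0.28  0.007]
jar [ 0.394 -0.222  0.091]
dish [ 0.516 -0.31   0.014]
(284, 161) [0.605 0.092 0.222]
(276, 172) [0.577 0.077 0.192]
(264, 189) [0.535 0.042 0.151]
(262, 148) [0.541 0.133 0.253]
(250, 165) [0.499 0.106 0.207]
(290, 215) [0.643 0.123 0.012]
```

View pics/c0.png

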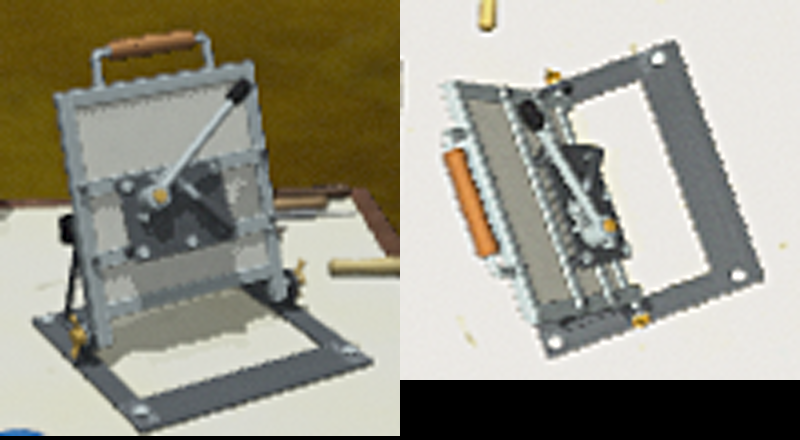

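The crop shows the foot's corners in the top view at about (675,42), (762,272) and (548,355) in crop pixels. The leg is folded up to the right, and the handle is free from above.

```bash
python3 - <<'E'
from h import *
K,D,p,R=cal("top")
def onz(u,v,z):
    a=pts("top",[(u,v)],[1.])[0]-p; return p+a*(z-p[2])/a[2]
cr=[onz(180+(x-400)/4-.4,130+y/4-.4,.006) for x,y in((675,42),(762,272),(548,355))]
for c in cr: print(c.round(4))
print("lens",np.linalg.norm(cr[0]-cr[1]),np.linalg.norm(cr[1]-cr[2]))
yc=(cr[1]-cr[0]); yc2=np.array([-(cr[2]-cr[1])[1],(cr[2]-cr[1])[0],0]); print("y dirs deg",np.degrees(np.arctan2(-yc[1],-yc[0])),np.degrees(np.arctan2(-yc2[1],-yc2[0])))
# handle
T=np.load("topC.npy"); im=cv2.imread("pics/top0.png"); h=cv2.cvtColor(im,cv2.COLOR_BGR2HSV)
m=np.zeros(h.shape[:2],bool); m[162:198,186:206]=1
m&=(h[...,0]<18)&(h[...,1]>120)&(T[...,2]>.23)
P=T[m]; c=(P.min(0)+P.max(0))/2; d=cv2.fitLine(P[:,:2].astype(np.float32),cv2.DIST_HUBER,0,.01,.01).ravel()
print("handle top",len(P),np.median(P,0).round(4),c.round(4),d.round(4),np.degrees(np.arctan(d[1]/d[0])),"expect dir +-")
S=np.load("sideC.npy"); im=cv2.imread("pics/side0.png"); h=cv2.cvtColor(im,cv2.COLOR_BGR2HSV)
m=np.zeros(h.shape[:2],bool); m[140:155,245:280]=1
m&=(h[...,0]<15)&(h[...,1]>120)&(S[...,1]<.2)&(S[...,2]>.22)
P=S[m]; d=cv2.fitLine(P[:,:2].astype(np.float32),cv2.DIST_HUBER,0,.01,.01).ravel()
print("handle side",len(P),np.median(P,0).round(4),d.round(4))
yaw=np.arctan2(-.352,-.936); y=np.array([np.cos(yaw),np.sin(yaw),0]); x=np.array([y[1],-y[0],0])
O=np.r_[(cr[0]+cr[1])[:2]/2+.118*x[:2],.032]; print("hinge via foot",O.round(4),"handle pred",(O+.0831*x+[0,0,.2209]).round(4))
# leg points in the screen frame
l=-.36; zs=np.array([0,0,np.cos(l)])-x*np.sin(l); xs=np.cross(y,zs)
for uv in[(284,161),(283,163),(280,167),(276,172),(270,180),(264,189)]:
    q=S[uv[1],uv[0]]-O; print(uv,S[uv[1],uv[0]].round(3),"screen xyz",(q@xs).round(3),(q@y).round(3),(q@zs).round(3))
# model of leg, both tilt signs
for s in(1,-1):
    ax=np.cos(s*.2094)*xs+np.sin(s*.2094)*zs; zz=np.cross(ax,y)
    pv=O-.024*xs+.04*y+.105*zs; hub=pv-.015*ax
    print("tilt",s,"hub",hub.round(4))
    for th in(0,.4,.8,1.19,1.4,2.37):
        A=np.radians(142)+th; e=hub+.126*(np.cos(A)*y+np.sin(A)*zz); print(th,e.round(4),proj("side",e).round(0),"front of screen",-((e-O)@xs).round(4))
Rt=cv2.Rodrigues(bot.read_state()["tcp_rot"])[0]; print("tool y",Rt[:,1].round(3),"want",x.round(3),"turn deg",np.degrees(np.arctan2(x[1],x[0])-np.arctan2(Rt[1,1],Rt[0,1])))
E
```

```text
[ 0.7154 -0.0018  0.006 ]
[ 0.5048 -0.083   0.006 ]
[0.4278 0.1094 0.006 ]
lens 0.22574440717216157 0.20722406023157922
y dirs deg 21.079299709671208 21.8169141548427
handle top 127 [0.5373 0.1424 0.26  ] [0.5376 0.1431 0.2589] [0.9353 0.3538 0.5369 0.1422] 20.717121 expect dir +-
handle side 48 [0.5333 0.131  0.255 ] [0.9333 0.3591 0.5371 0.1329]
hinge via foot [0.5686 0.0681 0.032 ] handle pred [0.5393 0.1459 0.2529]
(284, 161) [0.605 0.092 0.222] screen xyz -0.058 -0.042 0.181
(283, 163) [0.602 0.092 0.215] screen xyz -0.055 -0.04 0.175
(280, 167) [0.59  0.081 0.207] screen xyz -0.058 -0.025 0.165
(276, 172) [0.577 0.077 0.192] screen xyz -0.052 -0.011 0.151
(270, 180) [0.556 0.06  0.173] screen xyz -0.053 0.015 0.131
(264, 189) [0.535 0.042 0.151] screen xyz -0.054 0.041 0.107
tilt 1 hub [0.5312 0.0537 0.141 ]
0 [0.6201 0.0996 0.2177] [[288. 161.]] front of screen 0.0548
0.4 [0.6434 0.1012 0.1734] [[294. 174.]] front of screen 0.0455
0.8 [0.649  0.0952 0.124 ] [[296. 188.]] front of screen 0.0351
1.19 [0.6365 0.0832 0.0783] [[292. 203.]] front of screen 0.0255
1.4 [0.6231 0.0747 0.0573] [[288. 210.]] front of screen 0.0211
2.37 [0.5218 0.0302 0.0176] [[260. 229.]] front of screen 0.0127
tilt -1 hub [0.5305 0.0558 0.1468]
0 [0.6087 0.1299 0.2121] [[283. 160.]] front of screen 0.0225
0.4 [0.6381 0.1151 0.1744] [[292. 172.]] front of screen 0.0319
0.8 [0.6506 0.091  0.1323] [[297. 187.]] front of screen 0.0422
1.19 [0.6444 0.0622 0.0935] [[296. 201.]] front of screen 0.0518
1.4 [0.6339 0.0459 0.0755] [[294. 209.]] front of screen 0.0563
2.37 [ 0.5382 -0.0132  0.0417] [[267. 229.]] front of screen 0.0646
tool y [ 0.246 -0.969  0.   ] want [-0.352  0.936  0.   ] turn deg 186.3520804628912
```

```bash
python3 - <<'E'
from h import *
yaw=np.radians(20.9+180); y=np.array([np.cos(yaw),np.sin(yaw),0]); x=np.array([y[1],-y[0],0])
O=np.array([.567,.0663,.032]); l=-.36
def leg(th,l,r,c=np.radians(10.5),s=-.2094):
    zs=np.array([0,0,np.cos(l)])-x*np.sin(l); xs=np.cross(y,zs)
    ax=np.cos(s)*xs+np.sin(s)*zs; zz=np.cross(ax,y)
    hub=O-.024*xs+.04*y+.105*zs-.015*ax; A=np.radians(142)+th
    return hub+r*(np.cos(c)*(np.cos(A)*y+np.sin(A)*zz)-np.sin(c)*ax)
for th in(0,.2,.4,.6,.8,1,1.19,1.3,1.4,1.5,2.37):
    e=leg(th,l,.126);g=leg(th,l,.108);print(th,"end",e.round(3),proj("side",e)[0].round(),proj("top",e)[0].round(),"r108",g.round(3),"fwd",((g-O)@-x).round(3))
e=leg(2.37,0,.126);print("upright",((e-O)@-x).round(3),e.round(3)); e=leg(2.37,.14,.126);print(((e-O)@-x).round(3),e.round(3))
E
```

```text
0 end [0.612 0.109 0.223] [285. 159.] [211. 157.] r108 [0.6   0.101 0.212] fwd -0.021
0.2 end [0.629 0.103 0.206] [290. 164.] [213. 153.] r108 [0.614 0.096 0.197] fwd -0.011
0.4 end [0.641 0.095 0.186] [295. 171.] [217. 150.] r108 [0.625 0.089 0.181] fwd -0.0
0.6 end [0.65  0.084 0.166] [297. 178.] [221. 149.] r108 [0.633 0.08  0.163] fwd 0.011
0.8 end [0.654 0.071 0.145] [299. 185.] [225. 149.] r108 [0.636 0.069 0.145] fwd 0.022
1 end [0.653 0.057 0.125] [300. 193.] [230. 150.] r108 [0.635 0.056 0.128] fwd 0.034
1.19 end [0.648 0.043 0.107] [299. 200.] [234. 153.] r108 [0.631 0.044 0.112] fwd 0.043
1.3 end [0.643 0.034 0.097] [298. 204.] [237. 155.] r108 [0.627 0.037 0.104] fwd 0.049
1.4 end [0.638 0.027 0.089] [297. 208.] [239. 157.] r108 [0.622 0.03  0.097] fwd 0.053
1.5 end [0.631 0.019 0.082] [295. 211.] [242. 159.] r108 [0.616 0.024 0.091] fwd 0.057
2.37 end [ 0.544 -0.032  0.056] [270. 228.] [256. 185.] r108 [ 0.542 -0.02   0.069] fwd 0.071
upright 0.087 [ 0.545 -0.035  0.025]
0.085 [ 0.544 -0.033  0.013]
```

Emit:
{"method": "carry_out", "body": {"series": "0.029 0.05 0.005 6.5;0.029 0.05 0.005 0;0.029 0.05 0.005 0;0.029 0.05 0.005 0;0.029 0.05 0.005 0;0.029 0.05 0.005 0;0.029 0.05 0.005 0;0.029 0.05 0.005 0;0.029 0.05 0.005 0;0.029 0.05 0.005 0;0.029 0.05 0.005 0;0.029 0.05 0.005 0;0.029 0.05 0.005 0;0.029 0.05 0.005 0;0.029 0.05 0.005 0;0 0 0 0;0 0 0 0", "jaw": -1, "grip_force": 40}}

```text
time: 2.92
tool_pos: [0.6009, 0.0957, 0.3199]
tcp_rot: [3.089, 0.567, -0.002]
wrist_force: [-0.6, -0.6, 0.1]
width: 0.001
grip_force: 0.0
```

Emit:
{"method": "carry_out", "body": {"series": "0 0.005 -0.035 0;-0.001 0 -0.035 0;0 0 -0.017 0;0.007 -0.0025 -0.0075 0;0.007 -0.0025 -0.0075 0;0.0055 -0.0035 -0.008 0;0.0055 -0.0035 -0.008 0;0 0 0 0"}}

```text
time: 3.92
tool_pos: [0.6263, 0.0882, 0.2022]
tcp_rot: [3.09, 0.565, 0.002]
wrist_force: [0.1, -2.3, 2.6]
width: -0.001
grip_force: 1.4
```

```bash
python3 - <<'E'
from h import *
o=[]
for n,(u,v) in(("side",(275,185)),("top",(222,175))):
    im,d=eyes.read_camera(n); o.append(cv2.resize(im[v-50:v+50,u-50:u+50],(400,400),interpolation=2))
cv2.imwrite("pics/p1.png",np.hstack(o))
E
```

```text
(no output)
```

View pics/p1.png

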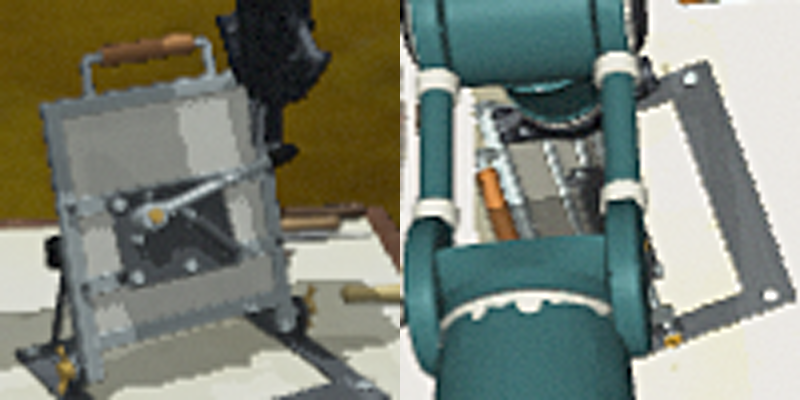

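The side view shows the rod being pushed down by the shut fingertips near its foot at about (275,155), with the screen still parked. I carry on along the arc.

Emit:
{"method": "carry_out", "body": {"series": "0.0035 -0.0045 -0.009 0;0.0035 -0.0045 -0.009 0;0.001 -0.0055 -0.009 0;0.001 -0.0055 -0.009 0;-0.001 -0.0065 -0.0085 0;-0.001 -0.0065 -0.0085 0;-0.002 -0.006 -0.008 0;-0.002 -0.006 -0.008 0;-0.004 -0.007 -0.008 0;-0.005 -0.007 -0.007 0;0 0 0 0;0 0 0 0"}}

```text
time: 5.52
tool_pos: [0.6195, 0.0298, 0.1186]
tcp_rot: [-3.09, -0.566, -0.001]
wrist_force: [-0.3, 0.6, 0.5]
width: -0.004
grip_force: 0.0
```

```bash
python3 - <<'E'
from h import *
o=[]
for n,(u,v) in(("side",(275,195)),("top",(222,175))):
    im,d=eyes.read_camera(n); o.append(cv2.resize(im[v-50:v+50,u-50:u+50],(400,400),interpolation=2))
cv2.imwrite("pics/p2.png",np.hstack(o))
E
```

```text
(no output)
```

View pics/p2.png

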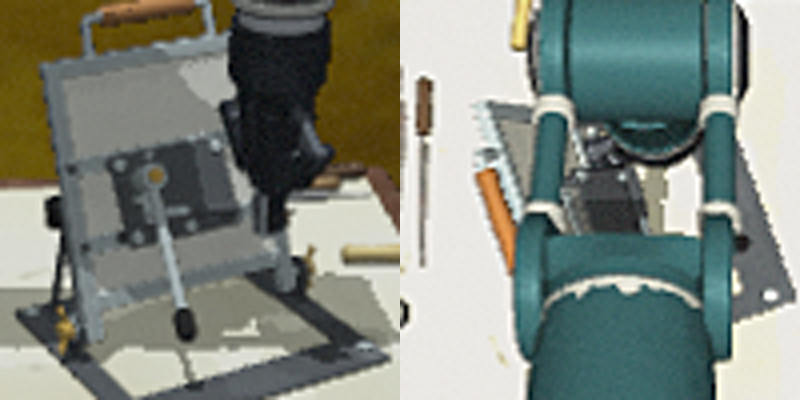

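The side view shows the leg snapped down, with its foot at about (185,325) in the crop, as the model predicts. The screen is still parked. Next I go to the handle.

Emit:
{"method": "carry_out", "body": {"series": "0 -0.005 0.055 0;0 0 0.055 0;0 0 0.055 0;0 0 0.055 0;-0.027 0.04 0 0;-0.027 0.04 0 0;-0.028 0.038 0 0;0 0 0 0;0 0 -0.03 0;0 0 -0.03 0;0 0 -0.014 0;0 0 -0.012 0;0 0 0 0;0 0 0 0", "jaw": 0.5}}

```text
time: 7.38
tool_pos: [0.538, 0.1428, 0.2534]
tcp_rot: [-3.09, -0.566, -0.003]
wrist_force: [-0.2, 0.4, -0.3]
width: 0.749
grip_force: 0.0
```

```bash
python3 - <<'E'
from h import *
o=[]
for n,(u,v) in(("side",(268,175)),("top",(215,180))):
    im,d=eyes.read_camera(n); o.append(cv2.resize(im[v-50:v+50,u-50:u+50],(400,400),interpolation=2))
cv2.imwrite("pics/p3.png",np.hstack(o))
E
```

```text
(no output)
```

View pics/p3.png

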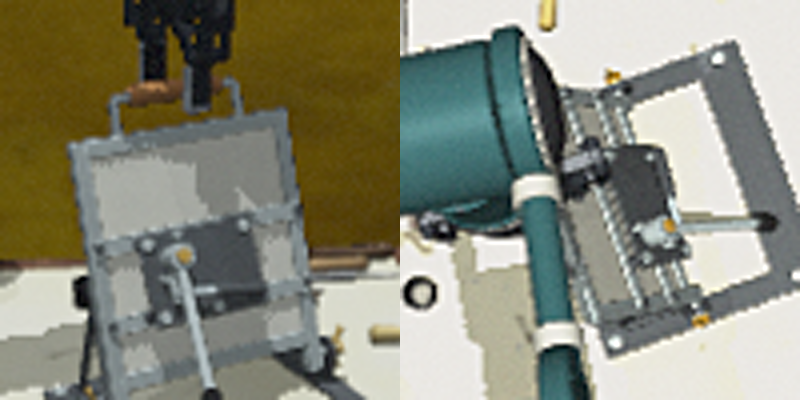

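The fingers straddle the wooden grip, with the front finger at about (197,90) and the rear one behind it at (150,60). I close them.

Emit:
{"method": "carry_out", "body": {"series": "0 0 0 0;0 0 0 0;0 0 0 0;0 0 0 0;0 0 0 0;0 0 0 0;0 0 0 0;0 0 0 0", "jaw": -1, "grip_force": 60}}

```text
time: 8.48
tool_pos: [0.5372, 0.1429, 0.2527]
tcp_rot: [-3.09, -0.566, -0.001]
wrist_force: [-1.9, 0.3, 4.9]
width: 0.171
grip_force: 58.7
```

Emit:
{"method": "carry_out", "body": {"series": "0.0024 -0.0062 0.0024 0;0.0024 -0.0063 0.0022 0;0.0024 -0.0063 0.002 0;0.0025 -0.0064 0.0017 0;0.0025 -0.0065 0.0016 0;0.0025 -0.0065 0.0014 0;0.0025 -0.0065 0.0011 0;0.0025 -0.0066 0.001 0;0.0025 -0.0066 0.0008 0;0.0025 -0.0066 0.0005 0;0.0025 -0.0066 0.0003 0;0.0025 -0.0065 0.0001 0;0 0 0 0;0 0 0 0;0 0 0 0"}}

```text
time: 10.35
tool_pos: [0.5672, 0.065, 0.2681]
tcp_rot: [-3.09, -0.565, -0.001]
wrist_force: [-2.3, 2.4, 7.3]
width: 0.173
grip_force: 64.6
```

```bash
cat > lean.py <<'E'
from h import *
yaw=np.radians(200.9); y=np.array([np.cos(yaw),np.sin(yaw),0]); x=np.array([y[1],-y[0],0]); O=np.array([.567,.0663,.032])
def fit(n,d):
    C=cloud(n,d).reshape(-1,3); q=C-O; X,Y,Z=q@x,q@y,q[:,2]
    m=(d.reshape(-1)>0)&(abs(Y)<.098)&(Z>.02)&(Z<.195)
    return X[m],Y[m],Z[m]
def plane(X,Y,Z,l0):
    # lean angle from points on the board (RANSAC-like iterative)
    r=X-Z*np.tan(-l0); best=None
    for b in np.arange(-.03,.031,.002):
        k=abs(r-b)<.004
        if best is None or k.sum()>best.sum(): best=k
    k=best
    for _ in range(10):
        A=np.c_[np.ones(k.sum()),Y[k],Z[k]]; s=np.linalg.lstsq(A,X[k],rcond=None)[0]
        k=abs(X-s[0]-s[1]*Y-s[2]*Z)<.004
    return s,k.sum()
E
python3 - <<'E'
from lean import *
for l0,new in((-.36,0),(0,1)):
    if new: im,d=eyes.read_camera("side"); np.save("side1.npy",d); cv2.imwrite("pics/p4.png",cv2.resize(im[125:265,205:345],(560,560),interpolation=2))
    else: d=np.load("side0.npy")
    s,k=plane(*fit("side",d),l0); print(l0,"lean",-np.arctan(s[2]),"offset",s[0],"yaw err",s[1],k)
E
```

```text
-0.36 lean -0.35954297934890606 offset -0.006905173315723137 yaw err -0.0005764048620442996 1803
0 lean -0.004262767346688132 offset -0.007257142870765439 yaw err 0.0005371009145602561 1674
```

View pics/p4.png

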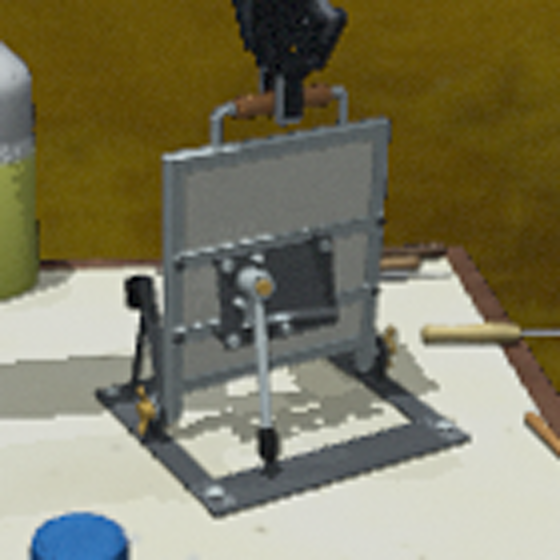

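The screen stands upright with the grip held, and the leg's foot at about (268,445) hangs just clear of the bar. The fit reads -0.004 rad, and it read -0.3595 for the parked -0.36, so I add a last 1 mm nudge forward.

Emit:
{"method": "carry_out", "body": {"series": "0.0004 -0.0009 0.0003 0;0 0 0 0;0 0 0 0;0 0 0 0;0 0 0 0;0 0 0 0"}}

```text
time: 11.15
tool_pos: [0.5674, 0.0644, 0.2681]
tcp_rot: [-3.089, -0.565, -0.0]
wrist_force: [-2.5, 2.6, 6.0]
width: 0.169
grip_force: 64.5
```

```bash
python3 - <<'E'
from lean import *
L=[]
for i in range(2):
    im,d=eyes.read_camera("side"); s,k=plane(*fit("side",d),0); L.append(-np.arctan(s[2]))
print(L); C=cloud("side",d)
e=np.array([.545,-.035,.025]); print("foot px",proj("side",e)); s=bot.read_state(); print(s["joint_vel"].round(4),s["tool_pos"],s["wrist_force"])
if max(map(abs,L))<.006: print(bot.finish_job())
E
```

```text
[np.float64(0.0003245934389581411), np.float64(0.00089921589544494)]
foot px [[270.47210806 237.05336543]]
[-0.0002 -0.0013 -0.0013 -0.0013 -0.0015  0.0011] [0.5673889  0.06438236 0.26807105] [-2.8312329   2.67076088  5.17536823]
the job is handed in; nothing more can be done
None
```

The kick leg is snapped down on its lower stop and the screen is held by its handle, at rest and within about 0.001 rad of upright; the foot looks clear of the bar, no move went near the jar, dish or loupe (not re-checked by camera), and the job is handed in.

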